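Hold the repaired supply module level over its empty bay

ROBOT

A 6-joint arm with a two-finger parallel gripper is mounted at the origin on the work surface. World frame = base frame: x ahead of the robot, y to its left, z up, the work surface at z = 0. Lengths are in mm, angles in degrees, forces in N, time in s.
With the tool pointing down it reaches from about 350 to 850 mm from the base axis. Payload 8.1 kg.
Tool frame: the origin (TCP) lies midway between the tips of the shut fingers; the grasp point (between the pads) lies 19 mm behind it (r.grasp_offset is the distance from the TCP to the grasp point, in mm); z points along the fingers, x is the direction in which the jaws open and shut, and the axes are right-handed (so a half turn about z gives the same grasp; the last joint's range is limited). The gripper opens to 85 mm and grips with 20 to 120 N. Pads are 22 mm wide; open, the fingers measure 114 mm over their backs; the gripper's body (76 mm by 85 mm) begins 54 mm behind the grasp point. The pads swing forward as they close: fully open they stand 13 mm farther back than shut.
Start: joints at [63.174, 7.471, 85.268, -0, 87.261, -4.893], TCP at [224.091, 556.587, 231.292] pointing down, gripper open.
Joint ranges: [-169.43, 169.43], [-51.17, 129.36], [1.28, 143.12], [-76.62, 256.62], [0, 156.53], [-152.29, 152.29]. Speed limits (degrees/s): [136.94, 136.94, 159.86, 180, 180, 180].

INTERFACE

Orientations are given as [roll, pitch, yaw] about the fixed x, y, z axes, in that order (R = Rz(yaw) Ry(pitch) Rx(roll)).
In Python, from bench import r, optics, hand_in gives the robot as it stands.
- The arm moves only by the shell command python3 -m pendant 'ROWS' [FORCE]. ROWS is JSON, a list of rows, each a list of 5 numbers: the opening, from 0 (shut) to 1 (fully open), then the shift along the tool's x, y, z in mm, then the turn about the tool's z in degrees. A call has 1 to 10 rows; each row shifts and turns the commanded pose from where the row before left it, along the tool's axes as they then stand; what a row does not reach is not made up. A row lasts 1/10 s, in which the tool goes at most 50 mm and 8.59 degrees, less where a joint would pass 70% of its speed; a pose out of reach is approached as far as the arm can. A call with a gripper value outside its range is refused whole. The fingers move at their own pace and stop on an object; FORCE is the grip in N (left out, the last holds). Time passes only in rows, so rows that do not move let the fingers close. It gives the time, the measured TCP pose, the force and the opening at its end, in the units of the state.
- r.sense(): the state, without advancing time (a new reading comes with each control period).
- optics.snapshot(name): name is "scene" or "top" or "wrist"; returns (picture, depth): 400x640x3 uint8, blue, green, red; 400x640 float32, mm along the optical axis (not along the pixel's ray), 0 where there is no reading.
- optics.camera_params(name): a dict with "camera_matrix" (3x3 intrinsics, pixels), "eye" and "orientation" of the camera in the world. Camera axes: x right, y down, z forward; pixel columns grow to the right and rows downward; lengths in mm; the calibration is good to about 2 mm. A picture is of the moment at which its call begins: read the wrist's pose just before it. camera_params takes no time and is no camera call; for the wrist camera it gives the pose at the moment of the call.
- hand_in(): hands the job in, once; it reports no verdict.
Trained networks look in the newest picture that a camera, given by its name, has taken for a name from the list of things; names that differ only in an ending like _2 or _b are one class to them, and where a whole thing is asked for, a point or a joint stands for the part that bears it (a point fixed in the world has none). Each returns a list of dicts, best first, with "score" (0 to 1); they miss things now and then, are a little off and sometimes report something else, mostly with a low value. They report only what shows in the picture. A call takes as long as a camera call.
- optics.search_frame(camera, query): "at" ([x, y, z] in mm, in world coordinates, good to about 4 mm: the middle of the surface that is visible of it).
The state is a dict: "time": time; "joint_pos": joint angles; "qd": joint speeds; "joint_efforts": joint torques, N m; "tool_pos": TCP position; "tcp_rot": TCP orientation; "ft_force": force on the tool from outside, world axes, zero at the start; "wrist_torque": the same for the moment, N m; "finger_gap": finger opening in mm.
Only numpy, scipy, OpenCV 4.12 (cv2) and the standard library are available. Lean on these libraries where they do the work, as an engineer would, in place of code of your own. Each camera call takes 0.05 s, during which the arm holds its last target. There are 200 camera calls.

TASK

One of the two bays in the open bench-supply case is empty. Pick up the loose power-supply module at its balance point and hold it level and squarely over the empty bay, turned the same way as the module already fitted (transformer towards the rear panel), with its underside about 40 mm above the brass mounting posts so that I can plug in the leads underneath. Do not knock the case or the fitted module, leave everything else on the bench where it is, and finish still holding the module there, not set down.

Things in the scene. Friction and masses are not known exactly. Their poses are not given: they have to be found in the camera images.
- module: Loose supply module, 0.5 to 0.8 kg: aluminium U-channel 170 mm long (x), 54 mm wide outside (y), with plain side walls 28 mm high, firm enough to grip across. Heavy steel-and-amber transformer at its +x end (top 43 mm above the underside); green board, capacitors (39 mm high) and black heat sink on the light end. Lies flat on the bench mat, walls up. Origin: middle of its underside; z up.
- balance (a point): Balance point of the module: 43 mm from the module's origin along its +x axis, towards the transformer, on the centre line, in line with the inner face of the transformer; the point lies 14 mm above the underside, half way up the side walls. The walls are smooth and slippery: a grip of 20 to 40 N carries the module here, but held well away from this point it tips.
- transformer (a point): Top centre of the loose module's transformer: 60 mm from the module's origin along its +x, 43 mm above the underside. The transformer is 36 mm long.
- case: Open bench-supply case, fixed: grey tray 260 mm deep (x) by 250 mm wide (y), side walls 33 mm high, white front panel with knobs on its -x side, bare aluminium rear panel on its +x side, both 70 mm high. Two bays side by side, 110 mm apart, each with four brass posts. Origin: middle of its underside; +x points to the rear panel, +y to the left bay.
- bay_left (a point): Middle of the left bay (on the case's +y side), at the height of the tops of its four brass posts, 13 mm above the bench. Axes as the case's. A module in place has its origin here and its x along the case's x.
- bay_right (a point): The same for the right bay (on the case's -y side).
- fitted: The module already screwed down in one of the two bays, alike in every way to the loose one; top of its transformer 56 mm above the bench. Origin: middle of its underside. The other bay is empty, with only a tan insulating card between its posts.
- screwdriver: Screwdriver, 160 mm long, lying on the bench: leave alone. Origin near its middle.
- solder_spool: Spool of solder, 52 mm across, 40 mm high, standing on the bench: leave alone. Origin: middle of its underside.
- flux_jar: Small jar with a red cap, 48 mm across, 45 mm high: leave alone. Origin: middle of its underside.
- multimeter: Yellow hand-held multimeter, 150 x 75 x 39 mm, lying on its back: leave alone. Origin: middle of its underside.
- phone_shell: Black open phone shell with a board in it, 140 x 68 x 10 mm: leave alone. Origin: middle of its underside.
- cutters: Side cutters with orange handles, about 125 mm long, 14 mm high: leave alone. Origin under the joint.

How it is judged:
By the outcome, as a careful person would: the job done as asked, in the order asked, and still so for the second after the job is handed in, while the arm keeps its last pose, push and grip.
It also fails if it takes over 40 s, if anything falls off the work surface, if the arm or the gripper's body presses on something with over 40 N, if the wrist force passes 120 N, or if a joint passes its speed limit or range.

## Working session

There is one attempt and no reset: what is moved stays moved. The work goes in short steps, Python scripts to look and compute and a shell command to move; the robot and the scene stay as the last step left them, time stands still between calls to the robot, and variables do not carry over. Pictures are saved under pics/ and viewed, about 8 in all and at most 12, crops included, and the job is handed in when it is done.

```bash
mkdir -p pics; ls; python3 - <<'E'
from bench import r, optics
import cv2
s=r.sense(); print(s); print(r.grasp_offset)
for c in ("top","scene"):
    p,d=optics.snapshot(c); cv2.imwrite(f"pics/{c}0.png",p)
    import numpy as np; np.savez(f"{c}0.npz",p=p,d=d)
    print(c,optics.camera_params(c))
    for q in ("module","balance","transformer","case","bay_left","bay_right","fitted"):
        print(q,[(x['score'],x['at']) for x in optics.search_frame(c,q)][:3])
E
```

```text
pics
{'time': 0.0, 'joint_pos': array([ 6.31727962e+01,  7.51733866e+00,  8.53296625e+01,  4.45449005e-05,
        8.72620373e+01, -4.89391713e+00]), 'qd': array([-0.05417317,  0.04465246, -0.00965068,  0.01921943, -0.07561329,
        0.01153472]), 'joint_efforts': array([-1.82166226e-03, -5.69415450e+01, -5.00544298e+01, -4.16120429e-04,
        1.52724527e-02,  2.69598637e-07]), 'tool_pos': array([223.8504861 , 556.07665432, 230.21751442]), 'tcp_rot': array([-1.79990653e+02,  1.08637172e-01,  6.80667200e+01]), 'ft_force': array([0.4807183 , 0.44951137, 0.07483104]), 'wrist_torque': array([-0.00833848,  0.0020862 , -0.0109593 ]), 'finger_gap': 85.46752116481427}
18.700000000000003
top {'camera_matrix': array([[485.50426596,   0.        , 322.05434013],
       [  0.        , 485.50426596, 195.72333841],
       [  0.        ,   0.        ,   1.        ]]), 'eye': array([ 361.52952443,   -1.49784551, 1403.41420828]), 'orientation': array([-171.17064548,    0.99360763,  -90.15916584])}
module [(0.79, [487.6, -155.1, 12.3]), (0.3, [561.5, 169.4, -0.1])]
balance [(0.71, [487.5, -155.9, 1
[... 202 characters left out ...]
61.6, 166.9, 4.6]), (0.59, [488.7, -156.7, 12.3])]
fitted [(0.69, [545.5, 102.0, 21.5])]
scene {'camera_matrix': array([[401.75782952,   0.        , 323.50830094],
       [  0.        , 401.75782952, 197.42262543],
       [  0.        ,   0.        ,   1.        ]]), 'eye': array([1031.67421027, -436.71050545, 1148.00925526]), 'orientation': array([-148.25032025,   -0.43052936,   47.51640657])}
module [(0.7, [504.1, -160.8, 18.9])]
balance [(0.76, [503.0, -157.7, 18.2])]
transformer [(0.89, [506.0, -159.0, 19.0])]
case [(0.56, [541.9, 167.1, 5.4])]
bay_left [(0.64, [542.4, 169.6, 8.3])]
bay_right [(0.9, [539.4, 170.4, 9.7])]
fitted [(0.73, [561.8, 93.1, 30.8]), (0.26, [503.4, -160.1, 17.5])]
```

View pics/top0.png

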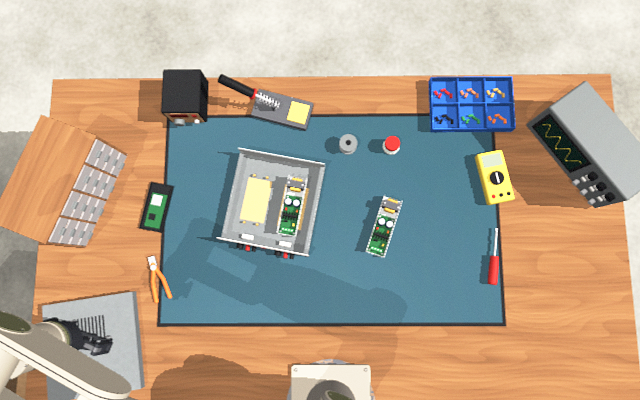

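View pics/scene0.png

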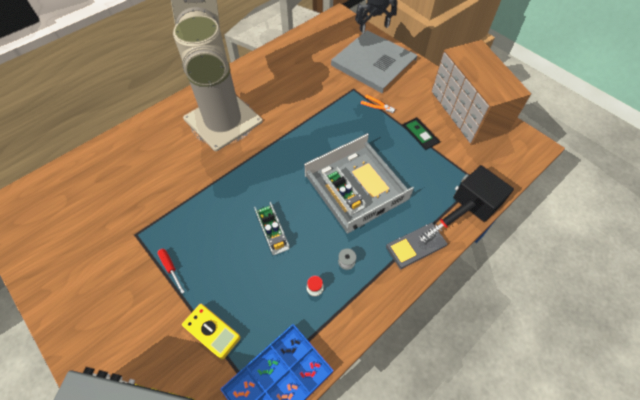

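```bash
cat > h.py <<'E'
import numpy as np, cv2
from scipy.spatial.transform import Rotation as Ro
def cloud(d,cp):
    K=cp['camera_matrix']; v,u=np.mgrid[:d.shape[0],:d.shape[1]]
    P=np.stack([(u-K[0,2])/K[0,0]*d,(v-K[1,2])/K[1,1]*d,d],-1)
    R=Ro.from_euler('xyz',cp['orientation'],degrees=True).as_matrix()
    W=P@R.T+cp['eye']; W[d<=0]=np.nan; return W
def project(X,cp):
    R=Ro.from_euler('xyz',cp['orientation'],degrees=True).as_matrix()
    c=(np.atleast_2d(X)-cp['eye'])@R; K=cp['camera_matrix']
    return np.c_[c[:,0]/c[:,2]*K[0,0]+K[0,2],c[:,1]/c[:,2]*K[1,1]+K[1,2]]
def box(W,c,rad,z0,z1):
    m=(np.hypot(W[...,0]-c[0],W[...,1]-c[1])<rad)&(W[...,2]>z0)&(W[...,2]<z1)
    return W[m]
E
python3 - <<'E'
from h import *
from bench import optics
for c in ("top","scene"):
    f=np.load(c+"0.npz"); W=cloud(f['d'],optics.camera_params(c))
    m=(abs(W[...,0]-500)<150)&(abs(W[...,1]+20)<40); print(c,"table z",np.nanmedian(W[m][:,2]))
    for n,ce,rad,z0,z1 in (("mod",(490,-157),120,12,60),("case",(555,167),210,12,100),("rim",(555,167),210,50,100)):
        P=box(W,ce,rad,z0,z1); print(c,n,len(P),cv2.minAreaRect(P[:,:2].astype(np.float32)), P[:,2].max())
    P=box(W,(490,-157),120,33,60); 
    print("tall pts mod", P[::3].round(0).tolist()[:40])
    P=box(W,(545,102),100,44,62); print("tall fitted",P[::3].round(0).tolist()[:40])
f=np.load("top0.npz")['p'][140:265,205:415]; cv2.imwrite("pics/crop.png",cv2.resize(f,None,fx=3.8,fy=3.8,interpolation=cv2.INTER_CUBIC))
E
```

```text
top table z 2.1325573433903173
top mod 665 ((501.0203552246094, -126.2071304321289), (115.80691528320312, 168.07388305664062), 70.7795181274414) 51.3608763379782
top case 2884 ((539.9427490234375, 175.91651916503906), (334.14495849609375, 312.5853576660156), 81.47587585449219) 78.04004686336543
top rim 637 ((557.2638549804688, 160.5028076171875), (255.48516845703125, 263.8541564941406), 78.83649444580078) 78.04004686336543
tall pts mod [[568.0, -170.0, 45.0], [566.0, -171.0, 39.0], [563.0, -165.0, 38.0], [564.0, -174.0, 35.0], [559.0, -153.0, 47.0], [559.0, -161.0, 48.0], [561.0, -172.0, 33.0], [561.0, -180.0, 35.0], [561.0, -188.0, 35.0], [556.0, -161.0, 49.0], [557.0, -171.0, 42.0], [557.0, -179.0, 42.0], [557.0, -191.0, 38.0], [554.0, -159.0, 42.0], [554.0, -168.0, 42.0], [553.0, -175.0, 48.0], [554.0, -184.0, 44.0], [552.0, -151.0, 39.0], [551.0, -159.0, 42.0], [551.0, -167.0, 43.0], [550.0, -175.0, 47.0], [551.0, -184.0, 45.0], [550.0, -192.0, 47.0], [548.0, -156.0, 43.0], [548.0, -164.0, 45.0], [549.0, -173.0, 41.0], [548.0, -182.0, 42.0], [548.0, -189.0, 46.0], [548.0, -199.0,
[... 2678 characters left out ...]
, 48.0], [523.0, 114.0, 50.0], [533.0, 127.0, 49.0], [518.0, 101.0, 52.0], [523.0, 110.0, 48.0], [530.0, 122.0, 45.0], [520.0, 99.0, 50.0], [528.0, 114.0, 45.0], [518.0, 96.0, 45.0], [528.0, 105.0, 48.0], [526.0, 98.0, 46.0], [555.0, 124.0, 52.0], [557.0, 117.0, 55.0], [560.0, 129.0, 46.0], [558.0, 117.0, 50.0], [565.0, 124.0, 51.0], [550.0, 102.0, 51.0], [560.0, 110.0, 55.0], [567.0, 117.0, 55.0], [551.0, 96.0, 53.0], [554.0, 107.0, 45.0], [565.0, 110.0, 54.0], [572.0, 127.0, 45.0], [553.0, 94.0, 51.0], [560.0, 101.0, 52.0], [565.0, 110.0, 48.0], [548.0, 86.0, 48.0], [557.0, 91.0, 53.0], [563.0, 98.0, 52.0], [557.0, 86.0, 52.0], [563.0, 94.0, 50.0], [562.0, 86.0, 52.0], [562.0, 86.0, 46.0]]
```

View pics/crop.png

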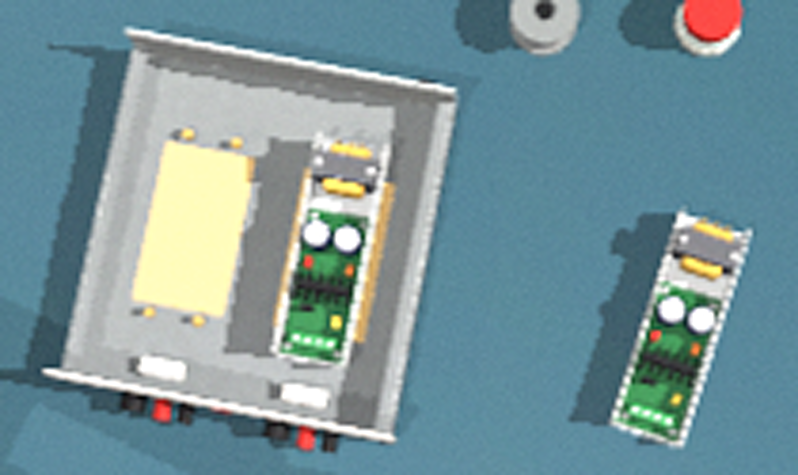

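```bash
python3 -m pendant '[[1,-28,28,0,0],[1,-28,28,0,0],[1,-28,28,0,0],[1,-28,28,0,0],[1,-28,28,0,0],[1,-28,28,0,0],[1,-28,28,0,0],[1,-28,28,0,0],[1,-28,28,0,0],[1,-28,28,0,0]]' 30
python3 -m pendant '[[1,-28,28,0,0],[1,-28,28,0,0],[1,-28,28,0,0],[1,-28,28,0,0],[1,-28,28,0,0],[1,-28,28,0,0],[1,-28,28,0,0],[1,-28,28,0,0],[1,-26,25,0,-2.7],[1,0,0,0,0]]'
python3 - <<'E'
from h import *
from bench import optics,r
cp=optics.camera_params("wrist"); s=r.sense(); p,d=optics.snapshot("wrist"); cv2.imwrite("pics/w1.png",p); print(s['time'],s['tool_pos'],s['tcp_rot'],cp)
np.savez("w1.npz",p=p,d=d)
W=cloud(d,cp); tp=s['tool_pos']
for z0 in (12,20):
    P=box(W,(491,-155),115,z0,60); print(len(P),P.min(0),P.max(0),cv2.minAreaRect(P[:,:2].astype(np.float32)))
for q in ("balance","transformer","module"): print(q,[(x['score'],x['at']) for x in optics.search_frame("wrist",q)][:2])
# top-cam checks
f=np.load("top0.npz"); ct=optics.camera_params("top")
a=np.radians(-10.7); R=np.array([[np.cos(a),-np.sin(a)],[np.sin(a),np.cos(a)]]); C=np.array([558.4,161])
posts=np.array([(254.5,175),(267.1,177.6),(244.2,222.1),(257.1,224.2)])
K=ct['camera_matrix'];Rc=Ro.from_euler('xyz',ct['orientation'],degrees=True).as_matrix()
def pix(uv,z):
    g=np.c_[(uv[:,0]-K[0,2])/K[0,0],(uv[:,1]-K[1,2])/K[1,1],np.ones(len(uv))]@Rc.T
    return ct['eye']+g*((z-ct['eye'][2])/g[:,2])[:,None]
Q=pix(posts,13); print("posts",Q[:,:2],Q.mean(0), "bay est",C+R@[0,55])
cc=np.array([(126,33),(456,93),(394,437),(44,373)])/3.8+[205,140]
Q=pix(cc,70); print("panel tops",Q[:,:2],Q.mean(0))
E
```

```text
time: 1.8
tool_pos: [379.7, 190.8, 231.6]
tcp_rot: [180.0, -0.0, 68.1]
ft_force: [1.1, 0.3, 0.6]
finger_gap: 85.4
time: 2.8
tool_pos: [517.5, -136.5, 231.0]
tcp_rot: [180.0, 0.1, 70.6]
ft_force: [-0.5, 0.3, -1.0]
finger_gap: 85.7
2.8 [ 517.49754765 -136.48816135  230.97697073] [1.79981628e+02 6.92386341e-02 7.06419580e+01] {'camera_matrix': array([[305.2357289 ,   0.        , 322.93926426],
       [  0.        , 305.2357289 , 196.80757469],
       [  0.        ,   0.        ,   1.        ]]), 'eye': array([ 453.59919405, -112.85501348,  372.60314938]), 'orientation': array([1.64593334e+02, 5.40828173e-02, 7.06712607e+01])}
3476 [ 400.48840941 -206.08399097   12.02757345] [ 576.64374194 -100.71803382   45.22065233] ((488.9756164550781, -153.9927215576172), (53.708168029785156, 169.8793182373047), 70.67469024658203)
2841 [ 400.48840941 -206.08399097   20.00595799] [ 576.64374194 -100.71803382   45.22065233] ((489.15167236328125, -154.05445861816406), (53.708168029785156, 169.50621032714844), 70.67469024658203)
balance [(0.65, [483.0, -153.2, 15.5])]
transformer [(0.93, [481.2, -152.9, 9.4])]
module [(0.63, [480.5, -149.2, 8.4])]
posts [[640.03262182 219.48185385]
 [632.06354712 182.432515  ]
 [501.89302116 246.67071894]
 [495.65663827 209.2873377 ]] [567.41145709 214.46810637  13.        ] bay est [568.61166385 215.04370381]
panel tops [[704.81101911 258.22196251]
 [657.4894977   12.53465057]
 [405.21973635  58.00445822]
 [452.11637429 311.78755517]] [554.90915686 160.13715662  70.        ]
```

View pics/w1.png

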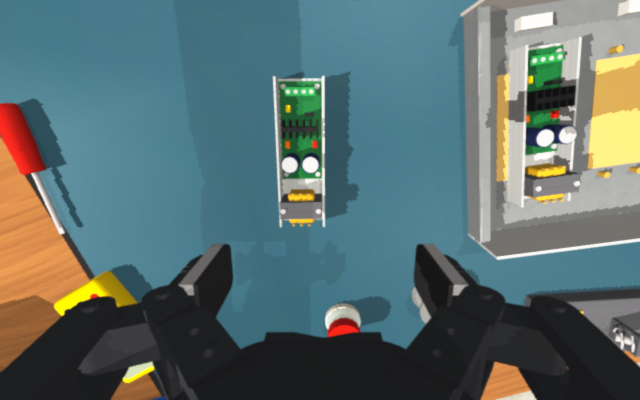

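```bash
python3 -m pendant '[[1,-13,11.2,30,0],[1,-13,11.2,30,0],[1,0,0,30,0],[1,0,0,30,0],[1,0,0,0,0],[1,0,0,0,0]]'
python3 - <<'E'
from h import *
from bench import optics,r
cp=optics.camera_params("wrist"); s=r.sense(); p,d=optics.snapshot("wrist"); cv2.imwrite("pics/w2.png",p); print(s['time'],s['tool_pos'],s['tcp_rot'])
W=cloud(d,cp); P=box(W,(489.5,-154),115,12,60); P=P[(np.hypot(*(P[:,:2]-s['tool_pos'][:2]).T)<140)]
rc=cv2.minAreaRect(P[:,:2].astype(np.float32)); print(rc)
a=np.radians(-19.3); u=np.array([np.cos(a),np.sin(a)]); n=np.array([-u[1],u[0]])
for z0,z1 in ((12,24),(20,34)):
    Q=P[(P[:,2]>z0)&(P[:,2]<z1)]; print((Q[:,:2]@n).min(),(Q[:,:2]@n).max(),(Q[:,:2]@u).min(),(Q[:,:2]@u).max())
print("tcp",s['tool_pos'][:2]@n,s['tool_pos'][:2]@u)
b=P[(P[:,2]>36)]; print("table",np.nanmedian(W[...,2]))
E
```

```text
time: 3.6
tool_pos: [529.2, -163.5, 111.7]
tcp_rot: [-180.0, -0.0, 70.8]
ft_force: [0.9, -0.1, 0.2]
finger_gap: 85.4
3.6 [ 529.17495149 -163.49343903  111.73263267] [-1.79951272e+02 -9.50623227e-03  7.08328424e+01]
((489.10296630859375, -153.4580841064453), (54.283355712890625, 170.04161071777344), 70.82454681396484)
-8.7138892284915 42.21958877138684 427.5456769154448 597.3018970435955
-10.464779935389226 44.06756486954858 427.2571297578213 596.893730114153
tcp 20.594674393932337 553.4727574819073
table 0.5189109589599212
```

View pics/w2.png

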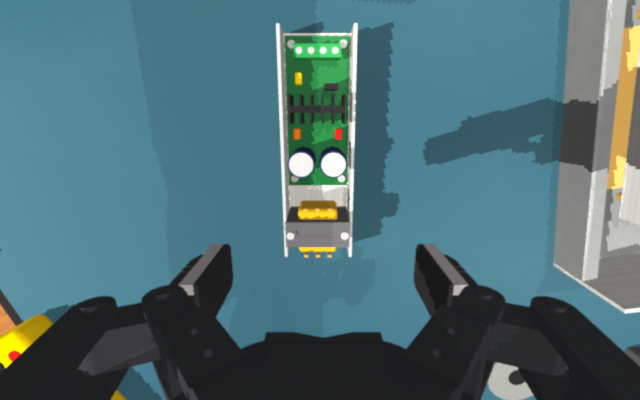

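```bash
python3 -m pendant '[[1,-3.8,1.7,20,0],[1,0,0,30,0],[1,0,0,30,0],[1,0,0,20,0],[1,0,0,6,0],[1,0,0,3,0],[1,0,0,0,0],[1,0,0,0,0]]' 30
```

```text
time: 4.45
tool_pos: [531.3, -169.3, 4.3]
tcp_rot: [179.8, 0.0, 70.8]
ft_force: [0.2, 0.1, -0.3]
finger_gap: 85.3
```

```bash
python3 -m pendant '[[0,0,0,0,0],[0,0,0,0,0],[0,0,0,0,0],[0,0,0,0,0],[0,0,0,0,0],[0,0,0,0,0],[0,0,0,0,0],[0,0,0,0,0]]' 32
```

```text
time: 5.25
tool_pos: [530.3, -168.8, 3.1]
tcp_rot: [179.9, -0.0, 70.8]
ft_force: [-1.1, 1.0, 5.8]
finger_gap: 53.5
```

```bash
python3 -m pendant '[[0,0,0,-5,0],[0,0,0,-10,0],[0,0,0,-15,0],[0,0,0,-15,0],[0,0,0,-10,0],[0,0,0,0,0],[0,0,0,0,0],[0,0,0,0,0]]' 32
cat > lvl.py <<'E'
from h import *
from bench import optics,r
import sys
cp=optics.camera_params("wrist"); s=r.sense(); p,d=optics.snapshot("wrist"); cv2.imwrite(sys.argv[1],p); print(s['time'],s['tool_pos'],s['tcp_rot'],s['ft_force'],s['wrist_torque'],s['finger_gap'])
W=cloud(d,cp); t=s['tool_pos']; a=np.radians(s['tcp_rot'][2]-90); u=np.array([np.cos(a),np.sin(a)]); n=np.array([-u[1],u[0]])
D=W-t; U=D[...,:2]@u; N=D[...,:2]@n; Z=D[...,2]
m=(abs(N)<33)&(U>-150)&(U<60)&(Z>-2)&(Z<60)
P=np.c_[U[m],N[m],Z[m]]; print("ext",P.min(0),P.max(0))
print(cv2.minAreaRect(P[:,:2].astype(np.float32)))
for lo in range(-150,60,15):   # wall tops: outer edge strips
    row=[]
    for sg in (-1,1):
        q=P[(P[:,0]>=lo)&(P[:,0]<lo+15)&(sg*P[:,1]>24.5)&(sg*P[:,1]<29)]; row.append((len(q),round(float(np.percentile(q[:,2],85)),1) if len(q)>4 else None))
    print(lo,row)
E
python3 lvl.py pics/w3.png
```

```text
time: 6.05
tool_pos: [529.2, -168.5, 56.6]
tcp_rot: [-179.9, -0.0, 70.8]
ft_force: [0.4, 0.2, -6.2]
finger_gap: 53.8
6.05 [ 529.15605163 -168.48000502   56.56763711] [-1.79925449e+02 -4.84544411e-03  7.07670528e+01] [ 0.41987533  0.18322676 -6.2115035 ] [ 0.02067549  0.08197603 -0.05423979] 53.755662360892465
ext [-112.42664596  -32.99992465   -1.99984135] [19.78629271 32.99344659 59.99953577]
((-46.32029724121094, 0.013217926025390625), (65.99456024169922, 132.18844604492188), 89.971435546875)
-150 [(0, None), (0, None)]
-135 [(0, None), (0, None)]
-120 [(7, 22.9), (157, 16.2)]
-105 [(245, 24.6), (857, 24.2)]
-90 [(219, 24.7), (690, 24.2)]
-75 [(202, 24.6), (629, 24.2)]
-60 [(177, 24.5), (632, 24.1)]
-45 [(160, 24.6), (518, 24.1)]
-30 [(138, 24.4), (409, 24.0)]
-15 [(1008, 52.8), (1061, 40.7)]
0 [(296, 37.4), (545, 35.4)]
15 [(2, None), (11, 38.9)]
30 [(0, None), (0, None)]
45 [(0, None), (0, None)]
```

View pics/w3.png

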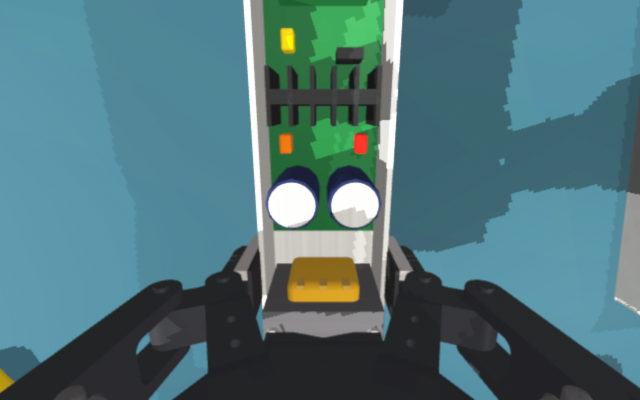

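```bash
python3 -m pendant '[[0,0,0,-10,0],[0,0,0,-25,0],[0,0,0,-35,0],[0,0,0,-35,0],[0,8,-3,-25,0],[0,16,-5,-10,0],[0,24,-8,0,0],[0,30,-10,0,0],[0,30,-10,0,0],[0,30,-10,0,0]]' 32
python3 -m pendant '[[0,22,-8,0,0],[0,12,-5,0,0],[0,6,-3,0,0],[0,0,0,0,0],[0,0,0,0,0],[0,0,0,0,0]]'
python3 lvl.py pics/w4.png
python3 - <<'E'
from h import *
from bench import optics,r
cp=optics.camera_params("wrist"); p,d=optics.snapshot("wrist"); W=cloud(d,cp); np.savez("w4.npz",p=p,d=d,W=W)
for z0,z1 in ((50,85),(25,85)):
    P=box(W,(557,161),195,z0,z1); print(len(P),P.min(0),P.max(0),cv2.minAreaRect(P[:,:2].astype(np.float32)))
print("near table",np.nanmedian(W[...,2]))
P=box(W,(545,105),40,25,62); print(len(P))
E
```

```text
time: 7.1
tool_pos: [530.8, -21.1, 196.1]
tcp_rot: [-179.9, 0.0, 70.8]
ft_force: [0.9, 0.5, -6.8]
finger_gap: 53.2
time: 7.7
tool_pos: [529.9, 18.8, 197.2]
tcp_rot: [180.0, 0.0, 70.7]
ft_force: [-1.0, 0.2, -6.1]
finger_gap: 53.0
7.7 [529.91182753  18.7753165  197.21717976] [1.79999395e+02 1.98100329e-02 7.06954060e+01] [-0.99148111  0.21198653 -6.05391225] [ 0.00598702  0.00546009 -0.02409838] 53.034671848354286
ext [-112.6144138   -32.99499639   -1.99992303] [19.68420041 32.99870884 59.98999862]
((-46.46514129638672, 0.009586334228515625), (65.99418640136719, 132.28689575195312), 89.98639678955078)
-150 [(0, None), (0, None)]
-135 [(0, None), (0, None)]
-120 [(8, 23.3), (163, 16.0)]
-105 [(265, 24.6), (846, 24.1)]
-90 [(218, 24.5), (695, 24.1)]
-75 [(193, 24.7), (628, 24.1)]
-60 [(168, 24.6), (628, 24.1)]
-45 [(160, 24.5), (520, 24.0)]
-30 [(143, 24.4), (415, 24.1)]
-15 [(1014, 52.7), (1062, 40.7)]
0 [(294, 37.0), (543, 35.4)]
15 [(3, None), (5, 38.5)]
30 [(0, None), (0, None)]
45 [(0, None), (0, None)]
4636 [416.13879817  38.31370991  50.01104547] [709.44151911 262.26723981  71.40237798] ((559.3529052734375, 175.14991760253906), (226.5988006591797, 262.21453857421875), 78.59834289550781)
14691 [405.21328174  38.31370991  25.00144526] [709.44151911 309.35635121  71.40237798] ((552.7847900390625, 176.59841918945312), (226.59671020507812, 275.86468505859375), 78.54715728759766)
near table 3.254916372043567
2039
```

View pics/w4.png

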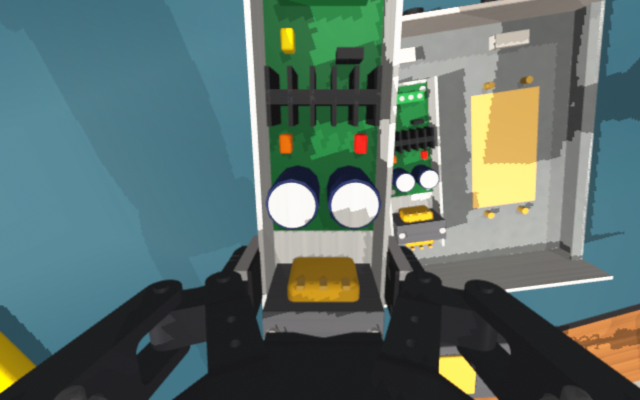

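```bash
python3 - <<'E'
from h import *
from bench import optics,r
f=np.load("w4.npz"); p=f['p']; cp=optics.camera_params("wrist")
hsv=cv2.cvtColor(p,cv2.COLOR_BGR2HSV)
K=cp['camera_matrix'];R=Ro.from_euler('xyz',cp['orientation'],degrees=True).as_matrix()
def pix(uv,z):
    g=np.array([(uv[0]-K[0,2])/K[0,0],(uv[1]-K[1,2])/K[1,1],1])@R.T; return cp['eye']+g*(z-cp['eye'][2])/g[2]
Q=[]
for c in ((488,86),(529,79),(490,214),(525,210)):
    x0,y0=c[0]-8,c[1]-8; w=hsv[y0:y0+16,x0:x0+16]; m=(w[...,1]>90)&(w[...,0]>10)&(w[...,0]<35)&(w[...,2]>60)
    v,u=np.nonzero(m); uv=(x0+u.mean(),y0+v.mean()); Q.append(pix(uv,10)); print(uv,len(u),Q[-1].round(1))
Q=np.array(Q); print("centre",Q.mean(0)); 
for a,b in ((0,2),(1,3)):
    e=Q[b]-Q[a]; print("long",np.degrees(np.arctan2(e[1],e[0])),np.hypot(*e[:2]))
for a,b in ((0,1),(2,3)):
    e=Q[b]-Q[a]; print("short",np.degrees(np.arctan2(-e[0],e[1])),np.hypot(*e[:2]))
# case walls from cloud: outer edge of left wall and panels
W=f['W']; P=box(W,(557,161),200,25,85)
th=np.radians(-11.2);u=np.array([np.cos(th),np.sin(th)]);n=np.array([-u[1],u[0]])
D=P[:,:2]-[557,161]; U=D@u;N=D@n
s=P[:,2]>62
print("panels u range",U[s].min(),U[s].max())
for q,nm in (((s&(U>60)),'rear'),((s&(U<-60)),'front')):
    k=np.polyfit(N[q],U[q],1); print(nm,"yaw",-11.2-np.degrees(np.arctan(k[0])),"u at n=0",k[1])
q=(P[:,2]<36)&(N>105)&(N<140)&(abs(U)<110); k=np.polyfit(U[q],N[q],1); print("leftwall yaw",-11.2+np.degrees(np.arctan(k[0])),k[1],q.sum(),N[q].max())
E
```

```text
(np.float64(489.0), np.float64(85.70270270270271)) 74 [496.7 210.3  10. ]
(np.float64(526.5064935064935), np.float64(79.54545454545455)) 77 [503.4 247.3  10. ]
(np.float64(488.3709677419355), np.float64(213.40322580645162)) 62 [631.9 183.2  10. ]
(np.float64(522.59375), np.float64(209.3125)) 64 [639.8 220.6  10. ]
centre [567.93490133 215.36160631  10.        ]
long -11.357354680252165 137.921347693361
long -11.03780667430644 139.04081012870313
short -10.283996976268519 37.529604929822895
short -11.977100489293235 38.300709683006055
panels u range -131.5755917313537 130.92741537753324
rear yaw -11.038869843464699 u at n=0 128.01027602124148
front yaw -11.536927634904142 u at n=0 -128.5616937148668
leftwall yaw -11.051415353141003 119.43422725349522 3109 127.52335251868793
```

```bash
python3 -m pendant '[[0,8,0.5,0,0],[0,20,1.5,0,0],[0,30,2,0,0],[0,35,2.5,0,0],[0,35,2.5,0,0],[0,30,2.2,0,0],[0,24,1.7,0,0],[0,14,1,0,0],[0,8,0.5,0,0],[0,0,0,0,-2.5]]' 32
python3 -m pendant '[[0,0,0,0,-3.6],[0,0,0,0,-2],[0,0,0,0,0],[0,0,0,0,0],[0,0,0,0,0]]'
python3 - <<'E'
from bench import r
s=r.sense();print(s['tool_pos'],s['tcp_rot'])
E
```

```text
time: 8.8
tool_pos: [610.8, 208.2, 197.0]
tcp_rot: [-180.0, 0.0, 73.3]
ft_force: [0.4, -0.7, -6.2]
finger_gap: 53.2
time: 9.3
tool_pos: [610.7, 207.3, 197.3]
tcp_rot: [-180.0, 0.0, 78.8]
ft_force: [-0.4, -0.0, -6.4]
finger_gap: 53.4
[610.67093111 207.25571399 197.34429246] [-1.79998904e+02  4.57499843e-03  7.87897476e+01]
```

```bash
python3 -m pendant '[[0,-0.5,0.5,8,0],[0,0,0,18,0],[0,0,0,25,0],[0,0,0,25,0],[0,0,0,22,0],[0,0,0,18,0],[0,0,0,14,0],[0,0,0,8,0],[0,0,0,2.5,0],[0,0,0,0,0]]' 32
python3 -m pendant '[[0,0,0,0,0],[0,0,0,0,0],[0,0,0,0,0]]'
python3 lvl.py pics/w5.png
python3 - <<'E'
from h import *
from bench import optics,r
s=r.sense();t=s['tool_pos']; a=np.radians(s['tcp_rot'][2]-90)
u=np.array([np.cos(a),np.sin(a),0]);n=np.array([-u[1],u[0],0]); o=t-44.1*u; o[2]=t[2]-3.7; print("expected origin",o)
for c in ("scene","top"):
    cp=optics.camera_params(c); p,d=optics.snapshot(c); W=cloud(d,cp)
    P=box(W,(568,215),120,70,85); D=P-o; U=D@u;N=D@n; k=(abs(N)<35)&(U<10); print(c,k.sum(),"u",U[k].min(),"n",N[k].min(),N[k].max())
    box3=[o+x*u*85+y*n*27+[0,0,z] for z in (0,28) for x,y in ((-1,-1),(1,-1),(1,1),(-1,1))]
    q=project(np.array(box3),cp); b=[o*[1,1,0]+[0,0,13]+x*u*85+y*n*27 for x,y in ((-1,-1),(1,-1),(1,1),(-1,1))]
    lo=np.maximum(q.mean(0)-[70,60],0).astype(int); crop=p[lo[1]:lo[1]+120,lo[0]:lo[0]+140]
    big=cv2.resize(crop,None,fx=5,fy=5,interpolation=cv2.INTER_CUBIC)
    cv2.polylines(big,[((q[4:]-lo+.5)*5).astype(np.int32)],True,(255,0,255),1)
    cv2.imwrite(f"pics/{c}5.png",big)
    if c=="scene": print("net",[(x['score'],x['at']) for x in optics.search_frame(c,"module")][:3])
E
```

```text
time: 10.3
tool_pos: [611.3, 207.1, 57.0]
tcp_rot: [180.0, -0.0, 78.9]
ft_force: [-1.2, -0.2, -5.9]
finger_gap: 53.1
time: 10.6
tool_pos: [611.7, 207.2, 57.7]
tcp_rot: [179.9, -0.0, 78.9]
ft_force: [-0.3, -0.9, -6.6]
finger_gap: 53.3
10.6 [611.66080927 207.19501795  57.72496528] [ 1.79924010e+02 -3.50154192e-02  7.88667331e+01] [-0.33381953 -0.8677614  -6.57653508] [-0.03596938 -0.04549994 -0.01321367] 53.26130767057642
ext [-112.25596845  -32.98395821   -1.99999976] [20.24805827 32.99537157 59.9962106 ]
((-46.00404739379883, 0.013427734375), (65.9792709350586, 132.492431640625), 89.98651885986328)
-150 [(0, None), (0, None)]
-135 [(0, None), (0, None)]
-120 [(2, None), (160, 16.3)]
-105 [(228, 24.4), (856, 23.9)]
-90 [(198, 24.4), (692, 23.9)]
-75 [(180, 24.5), (628, 23.9)]
-60 [(158, 24.3), (637, 24.0)]
-45 [(146, 24.2), (529, 24.0)]
-30 [(137, 24.4), (409, 24.0)]
-15 [(1021, 52.9), (1037, 40.5)]
0 [(289, 37.2), (570, 35.6)]
15 [(2, None), (11, 38.8)]
30 [(0, None), (0, None)]
45 [(0, None), (0, None)]
expected origin [568.22714325 215.68284382  53.8118188 ]
scene 136 u -82.87021966370679 n -29.11009409703341 26.500886889286953
net [(0.82, [598.5, 207.3, 77.3])]
top 135 u -70.839337681432 n -28.428344539590736 27.485386328781825
```

View pics/scene5.png

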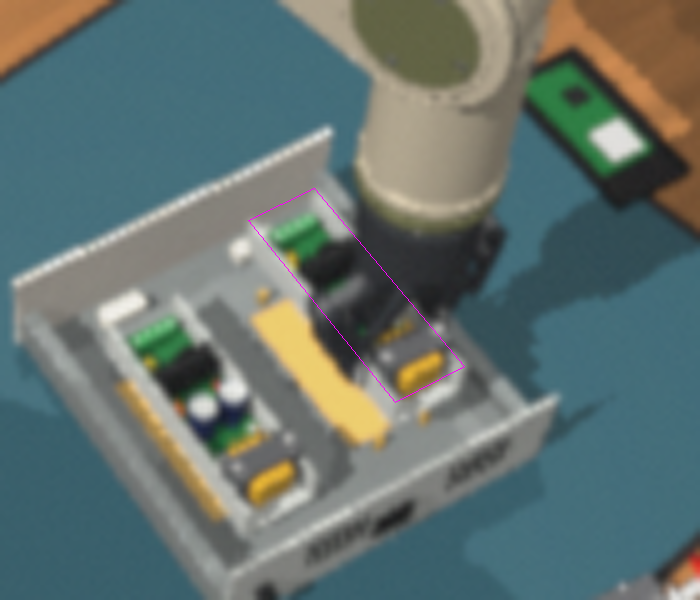

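View pics/w5.png

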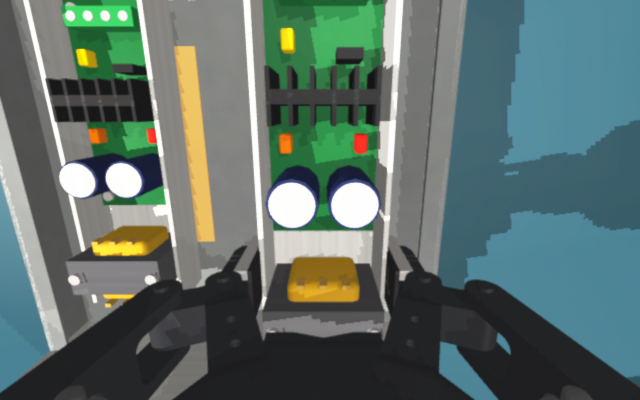

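```bash
python3 - <<'E'
from bench import r, hand_in
s=r.sense(); print(s['time'],s['tool_pos'],s['ft_force'],s['finger_gap']); print(hand_in())
E
```

```text
10.8 [611.16077025 207.0994877   57.02080145] [ 0.30514932 -0.40821655 -6.15641735] 53.280595529837555
the job is handed in; nothing more can be done
None
```

The arm is holding the module level over the empty left bay, transformer towards the rear panel. I handed the job in at 10.8 s with it still gripped at 32 N.

- **Position:** The last checks put the module's origin at about (568, 215.5) mm. I measured the bay centre from its brass posts at (567.9, 215.3) mm. The module is turned −11.1° and the case −11.2°.
- **Height:** The underside was about 53 to 54 mm above the bench, which is roughly 40 to 41 mm above the posts.
- **Level:** The wall tops were level to about 0.3 mm along the 75 mm I could see. The two sides differ by about 0.4 mm, which is within the camera's accuracy.
- **Grip:** The force reading was a steady 6 N or so downwards, about the module's weight, and I saw no sign of it slipping.
- **Bench:** No contact with the case or the fitted module showed in the force readings or in the last scene and wrist pictures. I did not recheck every other item on the bench one by one.
- **Disagreements:** The networks sometimes confused the loose module with other parts and put it some 10 mm off, so I used the depth-camera fits, which matched the given sizes. In the scene camera the predicted outline sat within about 3 mm of the module, which is close to the calibration error.

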